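Turn the condiment carousel until the sauce bottle faces front

ROBOT

A 7-joint arm with a two-finger parallel gripper is mounted at the origin on the work surface. World frame = base frame: x ahead of the robot, y to its left, z up, the work surface at z = 0. Lengths are in m, angles in degrees, forces in N, time in s.
With the tool pointing down it reaches from about 0.425 to 1.025 m from the base axis. Payload 9.4 kg.
Tool frame: the origin (TCP) lies on the centre line of the jaws, within the pads' length; the fingertips stand 25 mm ahead of it and the grasp point (between the pads) lies 6 mm ahead of it; z points along the fingers, y is the line along which they close (so a half turn about z gives the same grasp; the last joint's range is limited). The gripper opens to 85 mm and grips with 20 to 120 N. Pads are 22 mm wide; open, the fingers measure 114 mm over their backs; the gripper's body (76 mm by 85 mm) begins 54 mm behind the grasp point. The pads swing forward as they close: fully open they stand 13 mm farther back than shut.
Start: joints at [65.506, 34.337, -0.143, 91.639, 0.103, 54.024, -4.572], TCP at [0.249, -0.681, 0.256] pointing down, gripper open.
Joint ranges: [-147.43, 147.43], [-19.82, 112.94], [-74.19, 73.91], [6.32, 146.72], [-59.91, 239.91], [6.04, 106.73], [-150.56, 150.56]. Speed limits (degrees/s): [127.2, 127.2, 172.46, 172.46, 180, 180, 180].

INTERFACE

Orientations are given as a 3x3 rotation matrix whose columns are the frame's x, y, z axes.
In Python, from rig import * gives the robot as it stands.
- The arm moves only by the tool carry_out, never from a script. Its argument "targets" is a list of rows, each a list of 3 entries, a list of its own where there are three numbers: the shift along the world's x, y, z in mm, then the turn, a rotation vector about the world's x, y, z in degrees, then the finger opening in mm, from 0 to 85.4. A call has 1 to 10 rows; each row shifts and turns the commanded pose from where the row before left it; what a row does not reach is not made up. A row lasts 1/12 s, in which the tool goes at most 41.7 mm and 7.16 degrees, less where a joint would pass 70% of its speed; a pose out of reach is approached as far as the arm can. A call with a gripper value outside its range is refused whole. The fingers move at their own pace and stop on an object; "force" is the grip in N (left out, the last holds). Time passes only in rows, so rows that do not move let the fingers close. It gives the time, the measured TCP pose, the force, the opening and the grip force at its end, in the units of the state.
- read_state(): the state, without advancing time (a new reading comes with each control period).
- get_image(name): name is "side" or "top"; returns a dict with "img" (480x640x3 uint8, red, green, blue), "depth" (480x640 float32, m along the optical axis (not along the pixel's ray), 0 where there is no reading), "fx", "fy", "cx", "cy" (pixels), "camera_from_world" (4x4, takes a point from world to camera coordinates). Camera axes: x right, y up, looking along -z (the intrinsics and any distortion apply to the point x, -y, -z); pixel columns grow to the right and rows downward; lengths in m; the calibration is good to about 2 mm. A picture is of the moment at which its call begins.
- sign_off(): hands the job in; it is judged then, once.
Trained networks look in a picture, given as the dict that the camera call returned (one of the last four; its "shot" number tells which), for a name from the list of things; names that differ only in an ending like _2 or _b are one class to them, and where a whole thing is asked for, a point or a joint stands for the part that bears it (a point fixed in the world has none). Each returns a list of dicts, best first, with "p" (0 to 1); they miss things now and then, are a little off and sometimes report something else, mostly with a low value. They report only what shows in the picture. A call takes as long as a camera call. They do not tell look-alikes from the thing itself.
- outline_of(picture, name): "region" (480x640 bool, what is visible of it) and "pixel" ([column, row] in pixels, amid what is visible of it).
The state is a dict: "t": time; "joint_positions": joint angles; "qvel": joint speeds; "tau": joint torques, N m; "ee_pos": TCP position; "tool_rot": TCP orientation; "contact_force": force on the tool from outside, world axes, zero at the start; "wrist_torque": the same for the moment, N m; "opening": finger opening in m; "finger_force": force on a finger pad.
Only numpy, scipy, OpenCV 4.12 (cv2) and the standard library are available. Lean on these libraries where they do the work, as an engineer would, in place of code of your own. Each camera call takes 0.05 s, during which the arm holds its last target. There are 200 camera calls.

TASK

On the steel counter stands a revolving condiment carousel with six cups. With your fingertips in one of the notches between its cups, push the rim gently round until the squeeze bottle with the pointed nozzle stands at the front, straight out from the carousel's middle towards the robot's edge of the counter, then take the hand away. Leave everything sitting in its cup, not pushed on, lifted or tipped, and leave the other things on the counter where they are.

Things in the scene. Friction and masses are not known exactly. Their poses are not given: they have to be found in the camera images.
- foot: Fixed dark steel foot of the carousel, 170 mm across, 20 mm high; origin on the counter, on the vertical turning axis. Its axes are parallel to the world's: front is its -x. A fixed 14 mm spindle rises on the axis with a black ball (30 mm across, centre 165 mm above the counter) that does not turn.
- carousel: Turning part, steel: six open cups (86 mm outer diameter, 4 mm wall, centres 98 mm from the axis, 60 degrees apart) forming a scalloped rim 141 mm from the axis at most, from 22 to 82 mm above the counter. Turns endlessly either way with drag of 0.15 N m and stops where left. Origin on the axis, 22 mm up; z up; -x points to the squeeze bottle's cup.
- notch (a point): Point in one of the six notches of the rim, 118 mm from the axis, at the rim's top (82 mm above the counter), 30 degrees counter-clockwise from the squeeze bottle; the others follow every 60 degrees. A notch is 24 mm wide 107 mm from the axis, 43 mm at 118 mm, 67 mm at 125 mm, clear down to the counter there. Moves with the carousel.
- sauce_bottle: Squat white squeeze bottle, the only thing in the carousel with a pointed nozzle: body 68 mm diameter, collar ending 85 mm up, then a cone from 22 to 6 mm diameter, 130 mm high in all. Stands loose in its cup (5 mm play), underside 27 mm and tip 157 mm above the counter. Origin at the centre of its underside, z up. It begins at least 57 degrees away from the front.
- jar_a: White plastic jar with a flat screw cap, 68 mm diameter, 68 mm high, standing loose in a cup of the carousel (top 95 mm above the counter); which cup varies. Origin at the centre of its underside.
- jar_b: White plastic jar with a flat screw cap, 68 mm diameter, 68 mm high, standing loose in a cup of the carousel (top 95 mm above the counter); which cup varies. Origin at the centre of its underside.
- pot_a: Stainless pot with a lid and small black knob, 68 mm diameter (lid 73 mm), 77 mm high overall, standing loose in a cup of the carousel (top 104 mm above the counter); which cup varies. Origin at the centre of its underside.
- pot_b: Stainless pot with a lid and small black knob, 68 mm diameter (lid 73 mm), 77 mm high overall, standing loose in a cup of the carousel (top 104 mm above the counter); which cup varies. Origin at the centre of its underside.
- shaker: Stainless shaker with a domed, pierced top, 69 mm diameter, 74 mm high, standing loose in a cup of the carousel (top 101 mm above the counter); which cup varies. Origin at the centre of its underside.
- bowl: White ceramic bowl, 140 mm across and 50 mm high, loose on the counter to the left of the carousel. Origin at the centre of its underside.
- tub: Clear takeaway tub with white lid, 118 x 168 x 58 mm, loose on the counter at the left behind the bowl. Origin at the centre of its underside.
- dredger: Steel flour dredger with a side handle (at its +y), 73 mm diameter, 110 mm high, handle reaching 64 mm from its axis, loose on the counter to the right of the carousel. Origin at the centre of its underside.
- tent_sign: Small black tent-shaped counter sign, 75 mm wide, 75 mm high, loose on the counter at the right behind the dredger. Origin at the centre of its underside.
- spoon: Steel serving spoon, 220 mm long, lying loose on the counter at the right in front of the dredger. Origin at its middle, on the counter.
Not all that is in view belongs to the job. Leave any orange look-alike of the pot_b alone.

How it is judged:
By the outcome, as a careful person would: the job done as asked, in the order asked, and still so for the second after the job is handed in, with the robot touching nothing.
It also fails if it takes over 45 s, if anything falls off the work surface, if the arm or the gripper's body presses on something with over 40 N, if the wrist force passes 120 N, or if a joint passes its speed limit or range.

## Working session

There is one attempt and no reset: what is moved stays moved. The work goes in short steps, Python scripts to look and compute and a tool call to move; the robot and the scene stay as the last step left them, time stands still between calls to the robot, and variables do not carry over. Pictures are saved under pics/ and viewed, at most 10 in all, crops included, and the job is handed in when it is done.

Besides the shell and the picture viewer there is one more tool, called after "Call:" as a command line: name --argument value ..., lists and objects as JSON in quotes. carry_out: Moves the arm, as the interface text tells. Its arguments: {"type":"object","properties":{"targets":{"type":"array","items":{"type":"array"}},"force":{"type":"number"}},"required":["targets"]}

```bash
ls; mkdir -p pics
cat > h.py <<'E'
from rig import *
import numpy as np, cv2
def world(p,mask):
    r,c=np.nonzero(mask&(p["depth"]>0)); d=p["depth"][r,c]
    X=np.c_[(c-p["cx"])/p["fx"]*d,-(r-p["cy"])/p["fy"]*d,-d,np.ones_like(d)]
    return (X@np.linalg.inv(p["camera_from_world"]).T)[:,:3]
def save(p,n): cv2.imwrite("pics/"+n,p["img"][...,::-1])
E
python3 - <<'E'
from h import *
for n in("top","side"):
    p=get_image(n); save(p,n+"0.png")
    for o in("foot","carousel","sauce_bottle","bowl","dredger","jar_a","pot_a","shaker"):
        for q in outline_of(p,o)[:3]:
            w=world(p,q["region"]); 
            print(n,o,round(q["p"],2),np.round(q["pixel"]),len(w),np.round(np.median(w,0),3),np.round(w.min(0),3),np.round(w.max(0),3)) if len(w) else 0
s=read_state(); print(s["t"],s["ee_pos"],np.round(s["tool_rot"],3),s["opening"])
E
```

```text
pics
top foot 0.51 [354. 190.] 216 [ 0.588 -0.084  0.176] [ 0.579 -0.098  0.082] [ 0.603 -0.072  0.182]
top carousel 0.66 [348. 208.] 5608 [ 0.584 -0.078  0.073] [ 0.465 -0.247 -0.003] [0.75  0.058 0.174]
top sauce_bottle 0.73 [504. 233.] 1644 [ 0.522 -0.385  0.099] [ 0.491 -0.483 -0.002] [ 0.575 -0.363  0.114]
top sauce_bottle 0.64 [305. 205.] 921 [0.583 0.012 0.109] [ 0.558 -0.019  0.029] [0.621 0.048 0.16 ]
top bowl 0.65 [205. 269.] 3618 [0.465 0.226 0.023] [ 0.394  0.151 -0.   ] [0.539 0.288 0.056]
top bowl 0.53 [328. 247.] 979 [ 0.504 -0.036  0.096] [ 0.474 -0.07   0.025] [ 0.539 -0.005  0.1  ]
top dredger 0.58 [504. 232.] 1564 [ 0.523 -0.385  0.1  ] [ 0.491 -0.483 -0.001] [ 0.564 -0.364  0.114]
top dredger 0.5 [196. 199.] 4684 [0.613 0.235 0.059] [ 0.548  0.15  -0.004] [0.691 0.342 0.065]
top jar_a 0.71 [397. 202.] 983 [ 0.591 -0.18   0.095] [ 0.557 -0.22   0.026] [ 0.626 -0.149  0.101]
top jar_a 0.65 [330. 245.] 938 [ 0.503 -0.037  0.096] [ 0.474 -0.07   0.031] [ 0.539 -0.005  0.1  ]
top pot_a 0.82 [425. 359.] 1213 [ 0.276 -0.219  0.063] [ 0.234 -0.27  -0.002] [ 0.31  -0.189  
[... 950 characters left out ...]
 -0.025  0.092] [ 0.472 -0.064  0.073] [ 0.538 -0.001  0.095]
side jar_a 0.85 [343. 198.] 438 [ 0.586 -0.17   0.092] [ 0.559 -0.21   0.075] [ 0.626 -0.146  0.095]
side pot_a 0.87 [476. 265.] 1407 [ 0.265 -0.199  0.047] [ 0.237 -0.358 -0.003] [ 0.348 -0.184  0.076]
side pot_a 0.83 [300. 194.] 316 [ 0.674 -0.118  0.087] [ 0.641 -0.241  0.033] [ 0.778 -0.094  0.103]
side pot_a 0.83 [360. 217.] 429 [ 0.501 -0.124  0.087] [ 0.472 -0.166  0.076] [ 0.539 -0.095  0.102]
side shaker 0.54 [271. 208.] 370 [ 0.668 -0.014  0.092] [ 0.583 -0.124  0.041] [0.781 0.031 0.143]
0.9 [ 0.24913892 -0.68085122  0.25628914] [[ 0.939  0.344 -0.   ]
 [ 0.344 -0.939 -0.   ]
 [-0.     0.    -1.   ]] 0.08559236804937614
```

View pics/top0.png

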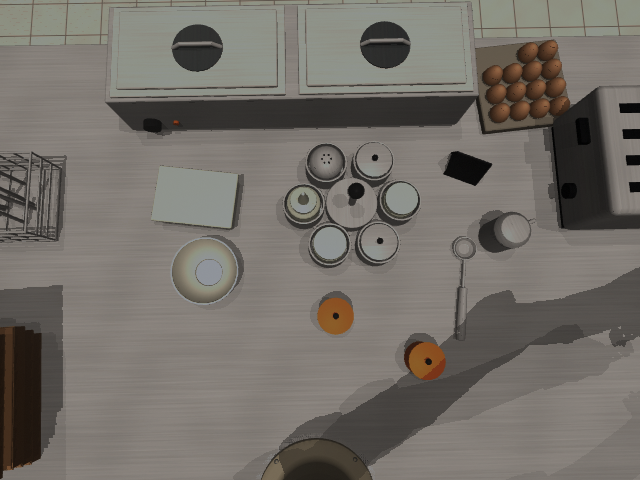

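View pics/side0.png

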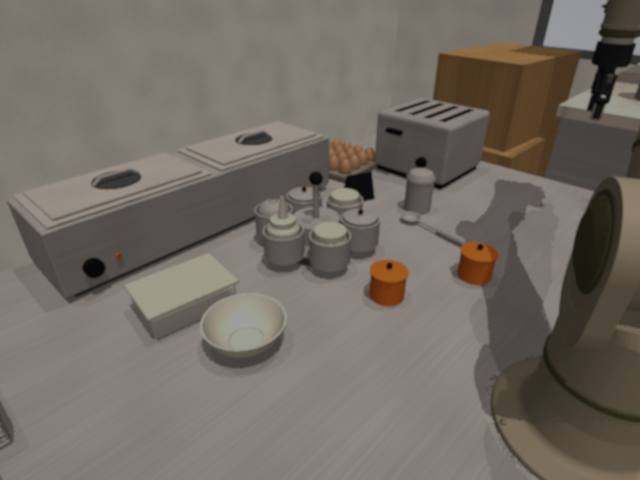

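Run:
```python
from h import *
p=get_image("top"); w=world(p,np.ones((480,640),bool))
b=w[(w[:,2]>.155)&(abs(w[:,0]-.588)<.04)&(abs(w[:,1]+.084)<.04)]; print("ball",b.mean(0),len(b))
C=b.mean(0)[:2]
for name,c in dict(jarL=(.505,-.037),jarR=(.591,-.181),pot=(.676,-.132),shk=(.675,-.035),potF=(.505,-.132),sauce=(.588,.014)).items():
    m=w[(w[:,2]>.088)&(np.hypot(*(w[:,:2]-c).T)<.037)]
    q=(m[:,:2].max(0)+m[:,:2].min(0))/2; d=q-C
    print(name,len(m),q.round(3),np.hypot(*d).round(3),np.degrees(np.arctan2(d[1],d[0])).round(1))
t=w[(w[:,2]>.12)&(np.hypot(*(w[:,:2]-(.588,.014)).T)<.04)];print("tip",t.mean(0),t[t[:,2]>.145].mean(0))
q=np.load if 0 else None
m=w[(w[:,2]>.06)&(np.hypot(*(w[:,:2]-C).T)<.16)&(w[:,2]<.085)]
# rim points: fit angle & centre
from scipy.optimize import least_squares
def f(v):
    a=np.radians(v[2]+60*np.arange(6)); c=np.c_[v[0]+.098*np.cos(a),v[1]+.098*np.sin(a)]
    r=np.hypot(n[:,None,0]-c[:,0],n[:,None,1]-c[:,1]); return np.abs(r-.041).min(1)
n=m[m[:,2]>.077]
best=min((least_squares(f,[*C,a],loss="soft_l1",f_scale=.002,x_scale=[.01,.01,5]) for a in(0,10,20,30,40,50)),key=lambda s:s.cost)
print(len(n),best.x,best.cost,np.median(best.fun))
```

```text
ball [ 0.59091564 -0.08426761  0.17542756] 209
jarL 869 [ 0.507 -0.038] 0.096 150.9
jarR 839 [ 0.594 -0.182] 0.098 -87.9
pot 794 [ 0.678 -0.133] 0.099 -29.2
shk 733 [ 0.677 -0.035] 0.099 29.8
potF 807 [ 0.508 -0.134] 0.097 -148.9
sauce 848 [0.592 0.012] 0.096 89.5
tip [0.58796107 0.01248381 0.13789072] [0.59004597 0.012595   0.15322213]
1836 [ 0.59317729 -0.08511344 30.92856094] 0.005852913602926562 0.0013307067111332678
```

Both views show the bottle with the pointed nozzle at about (304,200) in the top image, to the left of the axis, which is about 91° in world angle. The front is 180°, so the carousel needs about +89° counter-clockwise. The front notch at about (353,255), between a jar and a pot, is free and well away from the bottle. The orange pots at (336,315) and (428,360) are look-alikes.

The plan is to put the closed fingers in the front notch and sweep them round to the right side.

Call:
carry_out --targets '[[[5, 15, 0], [0, 0, 3.5], 0], [[11, 30, 0], [0, 0, 3.5], 0], [[11, 30, 0], [0, 0, 3.5], 0], [[11, 30, 0], [0, 0, 3.5], 0], [[11, 30, 0], [0, 0, 3.5], 0], [[11, 30, 0], [0, 0, 3.5], 0], [[11, 30, 0], [0, 0, 3.5], 0], [[11, 30, 0], [0, 0, 3.5], 0], [[11, 30, 0], [0, 0, 3.5], 0], [[11, 30, 0], [0, 0, 3.5], 0]]'

```text
t: 1.78
ee_pos: [0.3535, -0.3945, 0.2566]
tool_rot: [[0.57, 0.822, 0.0], [0.822, -0.57, -0.001], [-0.0, 0.001, -1.0]]
contact_force: [-0.0, 1.2, -0.2]
opening: 0.0001
finger_force: 0.0
```

Call:
carry_out --targets '[[[11, 30, 0], [0, 0, 3.5], 0], [[11, 30, 0], [0, 0, 3.5], 0], [[11, 30, 0], [0, 0, 3.5], 0], [[11, 30, 0], [0, 0, 3.5], 0], [[11, 30, 0], [0, 0, 3.5], 0], [[11, 30, 0], [0, 0, 3.5], 0], [[11, 30, 0], [0, 0, 3.5], 0], [[11, 30, 0], [0, 0, 3.5], 0], [[11, 30, 0], [0, 0, 3.5], 0], [[3, 25, 0], [0, 0, 3.5], 0]]'

```text
t: 2.62
ee_pos: [0.4568, -0.0985, 0.2567]
tool_rot: [[-0.006, 1.0, 0.002], [1.0, 0.006, 0.0], [0.0, 0.002, -1.0]]
contact_force: [0.8, -0.7, 0.5]
opening: 0.0001
finger_force: 0.0
```

Run:
```python
from h import *
s=read_state(); print(s["t"],s["ee_pos"],np.round(s["tool_rot"],3),s["opening"],np.round(s["joint_positions"]),s["contact_force"])
p=get_image("side"); cv2.imwrite("pics/side1.png",cv2.resize(p["img"][60:330,150:510,::-1],(720,540)))
```

```text
2.6167 [ 0.45679292 -0.09854725  0.25674371] [[-0.006  1.     0.002]
 [ 1.     0.006  0.   ]
 [ 0.     0.002 -1.   ]] 0.00014822157732363825 [ 25.  18. -25. 123.  12.  40.  -8.] [ 0.80817504 -0.66474401  0.4790581 ]
```

View pics/side1.png

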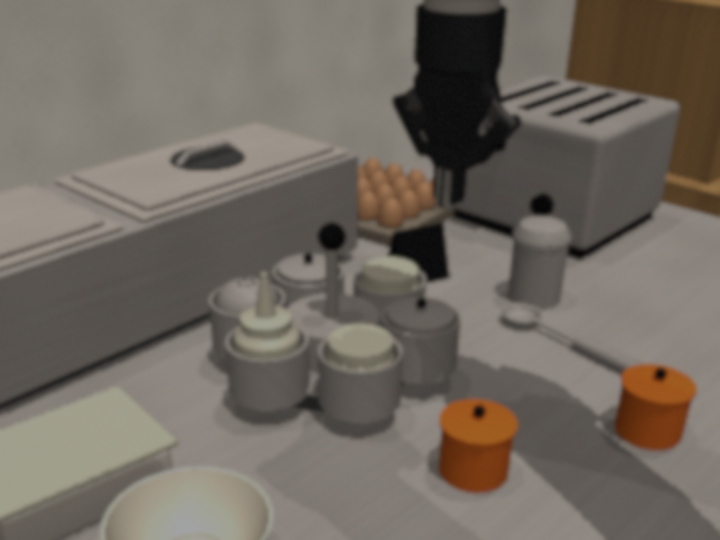

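Run:
```python
from h import *
p=get_image("side"); w=world(p,np.ones((480,640),bool)); s=read_state(); e=s["ee_pos"]; print(e)
m=w[(np.abs(w[:,:2]-e[:2])<.09).all(1)&(w[:,2]>.19)&(w[:,2]<.45)]
for z in np.arange(.2,.36,.01):
    q=m[abs(m[:,2]-z)<.005]
    if len(q): print(round(z-e[2],3),len(q),((q[:,:2].min(0)-e[:2])*1e3).round(),((q[:,:2].max(0)-e[:2])*1e3).round())
```

```text
[ 0.45615729 -0.09686215  0.25669421]
-0.027 20 [-8. -5.] [ 4. 16.]
-0.017 78 [-15.  -4.] [14. 17.]
-0.007 85 [-16.  -2.] [14. 17.]
0.003 88 [-15.  -2.] [13. 17.]
0.013 79 [-19.  -2.] [22. 19.]
0.023 207 [-36.  -8.] [35. 19.]
0.033 224 [-45. -13.] [42. 21.]
0.043 280 [-54. -14.] [49. 24.]
0.053 297 [-61.  -7.] [60. 25.]
0.063 382 [-64.  -8.] [61. 25.]
0.073 298 [-56.  -3.] [52. 27.]
0.083 294 [-43.  -5.] [39. 25.]
0.093 190 [-40.  -5.] [36. 18.]
```

Call:
carry_out --targets '[[[5, 5, 0], [0, 0, 0], 0], [[4, 5, 0], [0, 0, 0], 0], [[0, 0, -12], [0, 0, 0], 0], [[0, 0, -25], [0, 0, 0], 0], [[0, 0, -25], [0, 0, 0], 0], [[0, 0, -25], [0, 0, 0], 0], [[0, 0, -25], [0, 0, 0], 0], [[0, 0, -15], [0, 0, 0], 0], [[0, 0, -8], [0, 0, 0], 0], [[0, 0, 0], [0, 0, 0], 0]]'

```text
t: 3.55
ee_pos: [0.4638, -0.0913, 0.1199]
tool_rot: [[-0.0, 1.0, -0.002], [1.0, 0.0, -0.0], [-0.0, -0.002, -1.0]]
contact_force: [0.7, 0.3, 0.3]
opening: 0.0004
finger_force: 0.0
```

Run:
```python
from h import *
s=read_state(); print(s["t"],s["ee_pos"],s["contact_force"])
p=get_image("side"); cv2.imwrite("pics/side2.png",cv2.resize(p["img"][120:300,220:460,::-1],(800,600)))
# arc rows
c=np.array([592,-85]);R=127;a=180.7
for k in range(30):
    t=np.radians([a+3*k,a+3*k+3]); d=R*np.c_[np.cos(t),np.sin(t)]; print(k,(d[1]-d[0]).round(1).tolist())
```

```text
3.55 [ 0.46377592 -0.09130719  0.1198521 ] [0.66154218 0.3148895  0.33552804]
0 [0.3, -6.6]
1 [0.6, -6.6]
2 [0.9, -6.6]
3 [1.3, -6.5]
4 [1.6, -6.4]
5 [2.0, -6.4]
6 [2.3, -6.2]
7 [2.6, -6.1]
8 [2.9, -6.0]
9 [3.2, -5.8]
10 [3.5, -5.6]
11 [3.8, -5.4]
12 [4.1, -5.2]
13 [4.4, -5.0]
14 [4.6, -4.8]
15 [4.9, -4.5]
16 [5.1, -4.3]
17 [5.3, -4.0]
18 [5.5, -3.7]
19 [5.7, -3.4]
20 [5.9, -3.1]
21 [6.0, -2.8]
22 [6.2, -2.5]
23 [6.3, -2.1]
24 [6.4, -1.8]
25 [6.5, -1.5]
26 [6.6, -1.1]
27 [6.6, -0.8]
28 [6.6, -0.4]
29 [6.6, -0.1]
```

View pics/side2.png

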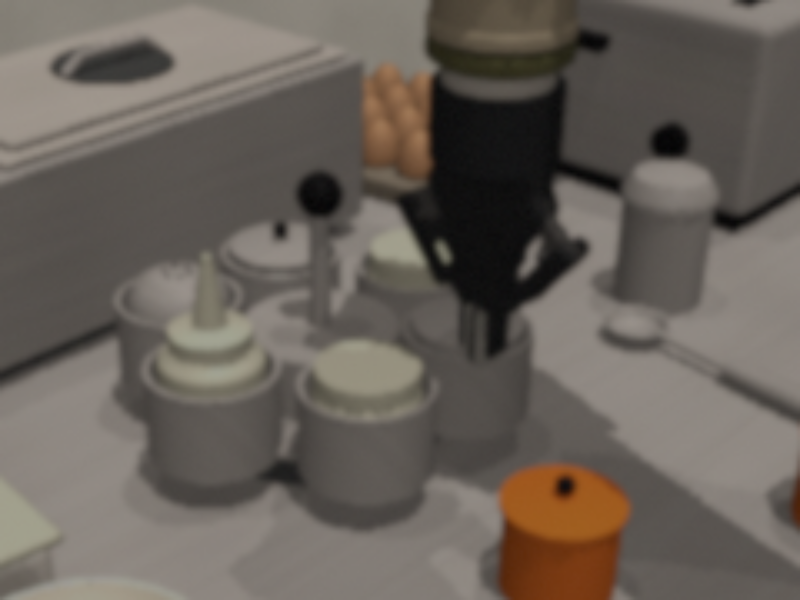

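The fingers hang just above the front notch, with tips at about (480,350) in the crop. I'll correct by 4 mm to the left and lower them in.

Call:
carry_out --targets '[[[1, 4, 0], [0, 0, 0], 0], [[0, 0, 0], [0, 0, 0], 0], [[0, 0, -6], [0, 0, 0], 0], [[0, 0, -8], [0, 0, 0], 0], [[0, 0, -8], [0, 0, 0], 0], [[0, 0, -6], [0, 0, 0], 0], [[0, 0, -3], [0, 0, 0], 0], [[0, 0, 0], [0, 0, 0], 0]]'

```text
t: 4.27
ee_pos: [0.4647, -0.0867, 0.0893]
tool_rot: [[-0.002, 1.0, -0.002], [1.0, 0.002, 0.0], [0.0, -0.002, -1.0]]
contact_force: [-0.4, -0.1, 0.1]
opening: -0.0002
finger_force: 0.0
```

Call:
carry_out --targets '[[[0, -2.2, 0], [0, 0, 1], 0], [[0.3, -4.4, 0], [0, 0, 2], 0], [[0.6, -6.6, 0], [0, 0, 3], 0], [[0.9, -6.6, 0], [0, 0, 3], 0], [[1.3, -6.5, 0], [0, 0, 3], 0], [[1.6, -6.4, 0], [0, 0, 3], 0], [[2, -6.4, 0], [0, 0, 3], 0], [[2.3, -6.2, 0], [0, 0, 3], 0], [[2.6, -6.1, 0], [0, 0, 3], 0], [[2.9, -6, 0], [0, 0, 3], 0]]'

```text
t: 5.1
ee_pos: [0.4797, -0.1446, 0.0905]
tool_rot: [[-0.459, 0.889, 0.0], [0.889, 0.459, -0.0], [-0.0, 0.0, -1.0]]
contact_force: [-0.6, 1.2, 0.8]
opening: 0.0002
finger_force: 0.6
```

Call:
carry_out --targets '[[[3.2, -5.8, 0], [0, 0, 3], 0], [[3.5, -5.6, 0], [0, 0, 3], 0], [[3.8, -5.4, 0], [0, 0, 3], 0], [[4.1, -5.2, 0], [0, 0, 3], 0], [[4.4, -5, 0], [0, 0, 3], 0], [[4.6, -4.8, 0], [0, 0, 3], 0], [[4.9, -4.5, 0], [0, 0, 3], 0], [[5.1, -4.3, 0], [0, 0, 3], 0], [[3.6, -2.6, 0], [0, 0, 2], 0], [[0, 0, 0], [0, 0, 0], 0]]'

```text
t: 5.93
ee_pos: [0.5173, -0.1885, 0.0904]
tool_rot: [[-0.8, 0.6, 0.001], [0.6, 0.8, -0.0], [-0.001, 0.0, -1.0]]
contact_force: [-0.7, 0.3, -0.4]
opening: 0.0001
finger_force: 0.0
```

```bash
cat >> h.py <<'E'
from scipy.optimize import least_squares
def fit(a0, C=(.5925,-.085)):
    p=get_image("top"); w=world(p,np.ones((480,640),bool)); e=read_state()["ee_pos"]
    n=w[(np.hypot(*(w[:,:2]-C).T)<.15)&(w[:,2]>.077)&(w[:,2]<.085)]
    n=n[np.hypot(n[:,0]-e[0],n[:,1]-e[1])>.03]
    def f(v):
        a=np.radians(v[0]+60*np.arange(6)); c=np.c_[C[0]+.098*np.cos(a),C[1]+.098*np.sin(a)]
        return np.abs(np.hypot(n[:,None,0]-c[:,0],n[:,None,1]-c[:,1])-.041).min(1)
    s=min((least_squares(f,[a],loss="soft_l1",f_scale=.002) for a in(a0-10,a0,a0+10)),key=lambda s:s.cost)
    t=w[(w[:,2]>.14)&(w[:,2]<.158)&(abs(np.hypot(*(w[:,:2]-C).T)-.098)<.012)]
    return p,len(n),s.x,s.cost,[(x.round(3),np.degrees(np.arctan2(x[1]-C[1],x[0]-C[0])).round(1)) for x in t[np.argsort(t[:,2])][-8:]]
E
python3 - <<'E'
from h import *
s=read_state(); c=s["ee_pos"][:2]-(.592,-.085); print(s["t"],s["ee_pos"],np.hypot(*c),np.degrees(np.arctan2(c[1],c[0]))%360,s["contact_force"],np.round(s["joint_positions"]))
p,*r=fit(90.9+47); save(p,"top3.png"); print(r)
E
```

```text
5.9333 [ 0.51731794 -0.18850849  0.09039953] 0.1276378406408491 234.18930222781142 [-0.73819727  0.27749603 -0.41609983] [ 35.  40. -31. 121.  41.  31.  27.]
[1642, array([139.02443999]), np.float64(0.005376680146815111), [(array([ 0.539, -0.153,  0.155]), np.float64(-128.4)), (array([ 0.521, -0.018,  0.155]), np.float64(136.8)), (array([ 0.519, -0.021,  0.155]), np.float64(139.1)), (array([ 0.517, -0.023,  0.156]), np.float64(140.7)), (array([ 0.515, -0.021,  0.157]), np.float64(140.6)), (array([ 0.517, -0.021,  0.157]), np.float64(139.9)), (array([ 0.517, -0.02 ,  0.158]), np.float64(139.1)), (array([ 0.521, -0.02 ,  0.158]), np.float64(137.7))]]
```

View pics/top3.png

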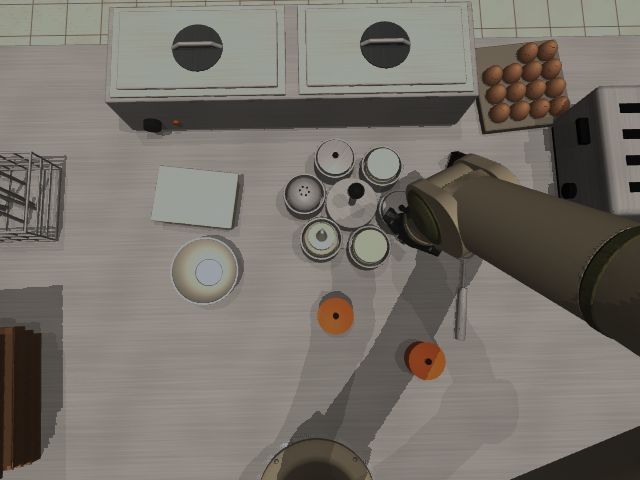

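The sweep works: the bottle nozzle is now at (321,236), at 139°, and everything is still upright in its cup. About 41° remain.

Call:
carry_out --targets '[[[1.9, -1.3, 0], [0, 0, 1], 0], [[3.7, -2.5, 0], [0, 0, 2], 0], [[5.6, -3.5, 0], [0, 0, 3], 0], [[5.8, -3.2, 0], [0, 0, 3], 0], [[5.9, -2.9, 0], [0, 0, 3], 0], [[6.1, -2.6, 0], [0, 0, 3], 0], [[6.2, -2.3, 0], [0, 0, 3], 0], [[6.3, -2, 0], [0, 0, 3], 0], [[6.4, -1.7, 0], [0, 0, 3], 0], [[6.5, -1.4, 0], [0, 0, 3], 0]]'

```text
t: 6.82
ee_pos: [0.5708, -0.2111, 0.0903]
tool_rot: [[-0.986, 0.169, -0.001], [0.169, 0.986, -0.001], [0.001, -0.001, -1.0]]
contact_force: [-2.4, 0.0, 0.8]
opening: 0.0001
finger_force: 0.7
```

Call:
carry_out --targets '[[[6.6, -1, 0], [0, 0, 3], 0], [[6.6, -0.6, 0], [0, 0, 3], 0], [[6.6, -0.3, 0], [0, 0, 3], 0], [[4.4, 0, 0], [0, 0, 2], 0], [[0, 0, 0], [0, 0, 0], 0], [[0, 0, 0], [0, 0, 0], 0]]'

```text
t: 7.32
ee_pos: [0.5953, -0.2126, 0.0902]
tool_rot: [[-1.0, -0.018, -0.0], [-0.018, 1.0, 0.0], [0.0, 0.0, -1.0]]
contact_force: [0.1, 0.5, 0.3]
opening: -0.0001
finger_force: 0.0
```

Run:
```python
from h import *
s=read_state(); c=s["ee_pos"][:2]-(.592,-.085); print(s["t"],s["ee_pos"],np.hypot(*c),np.degrees(np.arctan2(c[1],c[0]))%360,s["contact_force"],np.round(s["joint_positions"]))
for i in range(2):
    p,*r=fit(177); print(r)
save(p,"top4.png")
```

```text
7.3167 [ 0.59526372 -0.21255373  0.09019792] 0.12759547872025073 271.46570687821384 [0.08701084 0.49580279 0.26591896] [ 41.  47. -43. 109.  46.  43.  63.]
[1749, array([176.42193078]), np.float64(0.005622248196961203), [(array([ 0.583, -0.19 ,  0.156]), np.float64(-95.0)), (array([ 0.589, -0.174,  0.156]), np.float64(-92.1)), (array([ 0.583, -0.192,  0.156]), np.float64(-95.0)), (array([ 0.494, -0.079,  0.157]), np.float64(176.7)), (array([ 0.495, -0.081,  0.157]), np.float64(177.7)), (array([ 0.494, -0.077,  0.157]), np.float64(175.6)), (array([ 0.493, -0.081,  0.158]), np.float64(177.7)), (array([ 0.495, -0.076,  0.158]), np.float64(174.4))]]
[1727, array([176.41315306]), np.float64(0.005560811170853703), [(array([ 0.497, -0.078,  0.156]), np.float64(175.6)), (array([ 0.497, -0.079,  0.156]), np.float64(176.6)), (array([ 0.583, -0.19 ,  0.156]), np.float64(-95.0)), (array([ 0.496, -0.079,  0.156]), np.float64(176.7)), (array([ 0.494, -0.077,  0.157]), np.float64(175.6)), (array([ 0.583, -0.188,  0.157]), np.float64(-95.3)), (array([ 0.495, -0.077,  0.157]), np.float64(175.5)), (array([ 0.495, -0.081,  0.157]), np.float64(177.7))]]
```

Call:
carry_out --targets '[[[2, 0.1, 0], [0, 0, 1], 0], [[3, 0.1, 0], [0, 0, 1.5], 0], [[2.6, 0.2, 0], [0, 0, 1], 0], [[0, 0, 0], [0, 0, 0], 0], [[0, 0, 0], [0, 0, 0], 0]]'

```text
t: 7.83
ee_pos: [0.6035, -0.2122, 0.0903]
tool_rot: [[-0.997, -0.08, 0.001], [-0.08, 0.997, 0.0], [-0.001, 0.0, -1.0]]
contact_force: [-0.2, -0.1, 0.3]
opening: 0.0001
finger_force: 0.0
```

Run:
```python
from h import *
s=read_state(); c=s["ee_pos"][:2]-(.592,-.085); print(s["t"],s["ee_pos"],np.degrees(np.arctan2(c[1],c[0]))%360,s["contact_force"])
for C in((.5925,-.085),(.5915,-.084),(.5925,-.086)):
    p,*r=fit(180,C); print(r[:3])
```

```text
7.8333 [ 0.60346048 -0.21222966  0.09028755] 275.14714533402326 [-0.2146521  -0.09017653  0.32504124]
[1755, array([179.62695866]), np.float64(0.005363409122937678)]
[1745, array([179.65109557]), np.float64(0.006104029517355659)]
[1733, array([179.57893207]), np.float64(0.005015937586470048)]
```

Call:
carry_out --targets '[[[-2, -1, 0], [0, 0, -1], 0], [[-3, -2, 0], [0, 0, -1], 0], [[0, -2, 0], [0, 0, 0], 0], [[0, 0, 4], [0, 0, 0], 0], [[0, 0, 12], [0, 0, 0], 0], [[0, 0, 20], [0, 0, 0], 0], [[0, 0, 25], [0, 0, 0], 0], [[0, 0, 30], [0, 0, 0], 0], [[0, 0, 30], [0, 0, 0], 0], [[0, 0, 30], [0, 0, 0], 0]]'

```text
t: 8.82
ee_pos: [0.5979, -0.2169, 0.2438]
tool_rot: [[-0.999, -0.046, 0.001], [-0.046, 0.999, 0.0], [-0.001, 0.0, -1.0]]
contact_force: [0.7, 0.3, -0.5]
opening: 0.0003
finger_force: 0.0
```

Call:
carry_out --targets '[[[-10, -15, 10], [0, 0, 0], 0], [[-20, -30, 0], [0, 0, 0], 0], [[-20, -35, 0], [0, 0, 0], 0], [[-20, -35, 0], [0, 0, 0], 0], [[-20, -35, 0], [0, 0, 0], 0], [[-20, -35, 0], [0, 0, 0], 0], [[-10, -15, 0], [0, 0, 0], 0], [[0, 0, 0], [0, 0, 0], 0]]'

```text
t: 9.48
ee_pos: [0.4743, -0.4226, 0.2514]
tool_rot: [[-0.999, -0.038, -0.002], [-0.038, 0.999, -0.002], [0.002, -0.002, -1.0]]
contact_force: [-0.2, 0.2, -0.5]
opening: 0.0
finger_force: 0.0
```

Run:
```python
from h import *
s=read_state(); print(s["t"],s["ee_pos"],s["contact_force"])
for C in((.5925,-.085),(.5925,-.086)):
    p,*r=fit(180,C); print(r)
save(p,"top5.png")
```

```text
9.4833 [ 0.47433362 -0.42263377  0.251439  ] [-0.19660569  0.22111155 -0.45198202]
[1830, array([179.6485002]), np.float64(0.00606011410532566), [(array([ 0.492, -0.085,  0.153]), np.float64(180.0)), (array([ 0.496, -0.081,  0.155]), np.float64(177.8)), (array([ 0.495, -0.085,  0.156]), np.float64(179.9)), (array([ 0.497, -0.083,  0.156]), np.float64(178.8)), (array([ 0.494, -0.081,  0.157]), np.float64(177.7)), (array([ 0.497, -0.085,  0.157]), np.float64(179.9)), (array([ 0.493, -0.085,  0.158]), np.float64(179.7)), (array([ 0.497, -0.086,  0.158]), np.float64(-179.1))]]
[1811, array([179.68265216]), np.float64(0.005666348847622748), [(array([ 0.494, -0.081,  0.154]), np.float64(177.3)), (array([ 0.492, -0.085,  0.155]), np.float64(179.3)), (array([ 0.496, -0.081,  0.155]), np.float64(177.2)), (array([ 0.496, -0.083,  0.156]), np.float64(178.3)), (array([ 0.495, -0.085,  0.157]), np.float64(179.3)), (array([ 0.495, -0.087,  0.157]), np.float64(-179.7)), (array([ 0.493, -0.083,  0.157]), np.float64(178.1)), (array([ 0.493, -0.086,  0.158]), np.float64(-179.8))]]
```

View pics/top5.png

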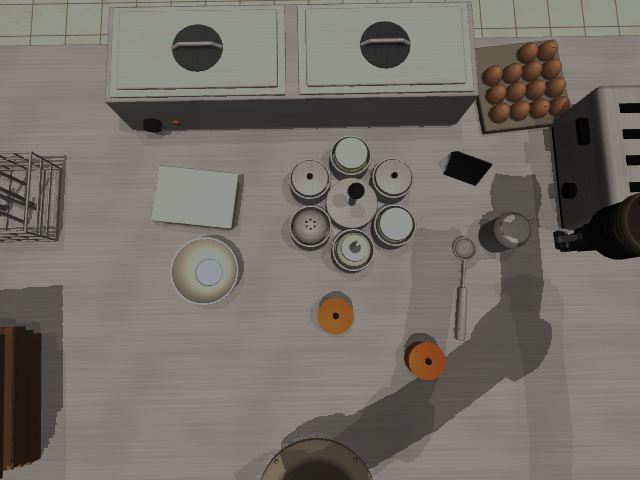

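The bottle stands at the front at (353,248), at 179.7°. The jars, pots and shaker are upright in their cups, and the other things on the counter haven't moved. The hand is well clear.

```bash
python3 -c "
from rig import *
print(sign_off())"
```

```text
the job is handed in; nothing more can be done
None
```

The squeeze bottle now stands at the front of the carousel, within about half a degree by the camera fit; the hand is clear, nothing else on the counter has moved, and the job is handed in.

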